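Raise the dispensing case window to the red tab

TASK

Push the sliding glass window of the wooden dispensing case up its sloping front, from beneath its steel lip with the fingertips or the outside of the fingers, without pinching the lip, until the lip is level with the red tab on the post (ignore the blue tab). Leave the window standing open there by itself, and leave the tabs, the bottle, the jar and the tub where they stand.

Things in the scene. Friction and masses are not known exactly. Their poses are not given: they have to be found in the camera images.
- sash (a joint): how far the counterweighted glass window has slid up the slope, in m from its lowest position; 0 to 0.165, growing upward. Hidden weights balance it: it stays where it is left. Pushing it along the slope takes about 3 N at slow speed. The lip's upper face carries a black strip 330 x 22 x 4 mm, set back 12 mm from its outer edge: the lip counts as pinched when fingers press this strip and the steel bar at once.
- lip_mid (a point): centre of the steel lip that stands out from the window near its lower edge: a bar 336 mm wide (own y, level), 12 mm thick (own z), 34 mm from outer edge to glass (own x). Own z points up the slope, the way the window slides (40 degrees off vertical, away from the robot); own x points into the case, square to the glass, so the outer edge is at -x. The lip is at least 80 mm above the counter.
- red_mark (a point): the red tab, a plate 52 mm wide and 20 mm high with a small fin at mid height, on the front of the left (+y) post of the case. This point is in line with the lip's centre when the window is at the right height; same axes as lip_mid. It is 195 mm to the side of the middle of the lip.
- blue_mark (a point): the blue tab of the same shape on the right (-y) post: another setting, to be ignored. Both tabs are clamped stiffly to the posts and must stay there.
- case: pine dispensing case, 440 mm wide, 285 mm deep, 346 mm high, fixed; its sloping front faces the robot. Origin on the counter at the foot of the sloping front, mid width; x goes into the case, z up. Two 46 mm wide posts flank the window, standing 8 mm proud of the glass; below the window is a red painted sill, 4 mm proud of the glass.
- pill_bottle: white plastic bottle with green label, diameter 52 mm, 95 mm high, standing loose on the counter before the case; origin at the centre of its underside.
- amber_jar: amber jar with yellow cap, diameter 60 mm, 80 mm high, standing loose before the case; origin at the centre of its underside.
- tub: open yellow tub 100 x 75 x 50 mm, standing loose beside the case on its left; origin at the centre of its underside.

How it is judged:
By the outcome, as a careful person would: the job done as asked, in the order asked, and still so for the second after the job is handed in, with the robot touching nothing.
It also fails if it takes over 38 s, if anything falls off the work surface, if the arm or the gripper's body presses on something with over 40 N, if the wrist force passes 120 N, or if a joint passes its speed limit or range.

ROBOT

A 6-joint arm with a two-finger parallel gripper is mounted at the origin on the work surface. World frame = base frame: x ahead of the robot, y to its left, z up, the work surface at z = 0. Lengths are in m, angles in rad, forces in N, time in s.
With the tool pointing down it reaches from about 0.35 to 0.775 m from the base axis. Payload 5.5 kg.
Tool frame: the origin (TCP) lies between the finger pads; the fingertips stand 19 mm ahead of it and the grasp point (between the pads) is the TCP; z points along the fingers, y is the direction in which the jaws open and shut (so a half turn about z gives the same grasp; the last joint's range is limited). The gripper opens to 85 mm and grips with 20 to 120 N. Pads are 22 mm wide; open, the fingers measure 114 mm over their backs; the gripper's body (76 mm by 85 mm) begins 54 mm behind the grasp point. The pads swing forward as they close: fully open they stand 13 mm farther back than shut.
Start: joints at [-1.247, 0.313, 0.046, 1.304, 0, 1.431], TCP at [0.257, -0.514, 0.25] pointing down, gripper open.
Joint ranges: [-2.76, 2.76], [-0.86, 1.69], [-1.03, 1.26], [-2.2, 2.34], [-1.47, 1.5], [-3.14, 3.14]. Speed limits (rad/s): [2.57, 2.57, 3.14, 3.14, 3.14, 3.14].

INTERFACE

Orientations are given as a unit quaternion [w, x, y, z].
In Python, from workcell import get_state, cams, workorder gives the robot as it stands.
- The arm moves only by the tool play_rows, never from a script. Its argument "series" is text: rows parted by semicolons, each of 7 numbers parted by spaces: the opening in per cent of the stroke, from 0 (shut) to 100 (fully open), then the shift along the tool's x, y, z in cm, then the turn, a rotation vector about the tool's x, y, z in degrees. A call has 1 to 12 rows; each row shifts and turns the commanded pose from where the row before left it, along the tool's axes as they then stand; what a row does not reach is not made up. A row lasts 1/8 s, in which the tool goes at most 62.5 mm and 10.7 degrees, less where a joint would pass 70% of its speed; a pose out of reach is approached as far as the arm can. A call with a gripper value outside its range is refused whole. The fingers move at their own pace and stop on an object; "newtons" is the grip in N (left out, the last holds). Time passes only in rows, so rows that do not move let the fingers close. It gives the time, the measured TCP pose, the force and the opening at its end, in the units of the state.
- get_state(): the state, without advancing time (a new reading comes with each control period).
- cams.read_camera(name): name is "scene" or "top" or "wrist"; returns the picture (384x512x3 uint8, red, green, blue); there is no depth.
- cams.get_calibration(name): a dict with "fx", "fy", "cx", "cy" (pixels), "rvec" (rotation vector, rad) and "tvec" (3), from world to camera coordinates, as OpenCV has them. Camera axes: x right, y down, z forward; pixel columns grow to the right and rows downward; lengths in m; the calibration is good to about 2 mm. A picture is of the moment at which its call begins: read the wrist's pose just before it. get_calibration takes no time and is no camera call; for the wrist camera it gives the pose at the moment of the call.
- workorder.hand_in(): hands the job in, once; it reports no verdict.
The state is a dict: "clock": time; "joint_pos": joint angles; "qvel": joint speeds; "tau": joint torques, N m; "tcp_pos": TCP position; "orientation": TCP orientation; "wrist_force": force on the tool from outside, world axes, zero at the start; "ft_torque": the same for the moment, N m; "finger_gap": finger opening in m.
Only numpy, scipy, OpenCV 4.12 (cv2) and the standard library are available. Lean on these libraries where they do the work, as an engineer would, in place of code of your own. Each camera call takes 0.05 s, during which the arm holds its last target.

## Working session

There is one attempt and no reset: what is moved stays moved. The work goes in short steps, Python scripts to look and compute and a tool call to move; the robot and the scene stay as the last step left them, time stands still between calls to the robot, and variables do not carry over. Pictures are saved under pics/ and viewed, and the job is handed in when it is done.

Besides the shell and the picture viewer there is one more tool, called after "Emit:" by a JSON object that holds its "api" and its "payload", one argument or row to a line. play_rows: Moves the arm, as the interface text tells. Its arguments: {"type":"object","properties":{"series":{"type":"string"},"newtons":{"type":"number"}},"required":["series"]}

```bash
mkdir -p pics; ls; python3 - <<'E'
from workcell import get_state, cams, workorder
import cv2
s=get_state();print(s)
for n in("scene","top","wrist"):
    im=cams.read_camera(n);cv2.imwrite(f"pics/{n}0.png",im[:,:,::-1]);print(n,cams.get_calibration(n))
E
```

```text
pics
{'clock': 0.0, 'joint_pos': array([-1.24661536e+00,  3.13999123e-01,  4.49916385e-02,  1.30359216e+00,
       -2.63584542e-05,  1.43122333e+00]), 'qvel': array([ 5.04183128e-05, -6.49532671e-04, -3.08071505e-04, -9.16772052e-04,
       -4.86085283e-04, -1.16031913e-03]), 'tau': array([ 7.53880540e-04, -4.80622816e+01,  2.98535013e+01,  1.93794578e-02,
        2.16663159e-05, -6.22921107e-06]), 'tcp_pos': array([ 0.2570504 , -0.51382054,  0.24941474]), 'orientation': array([-8.96605410e-04,  9.73236373e-01,  2.29804591e-01, -9.62316628e-05]), 'wrist_force': array([-0.82551884,  0.82177018,  0.18658964]), 'ft_torque': array([-0.04611724, -0.02090226, -0.00497836]), 'finger_gap': 0.08557205224164088}
scene {'fx': 438.2677747949182, 'fy': 438.2677747949182, 'cx': 251.60146415437646, 'cy': 191.30105718569442, 'rvec': array([ 2.03543239,  1.51713984, -0.53698211]), 'tvec': array([-0.2383328 , -0.30980305,  1.4892094 ])}
top {'fx': 426.4433207694905, 'fy': 426.4433207694905, 'cx': 248.5600898219588, 'cy': 201.53435669142274, 'rvec': array([ 2.18208123, -2.16155069,  0.05908536]), 'tvec': array([0.10400214, 0.52527336, 1.17277653])}
wrist {'fx': 335.21617872436775, 'fy': 335.21617872436775, 'cx': 256.6892383780933, 'cy': 187.58572062133464, 'rvec': array([-2.44365414,  1.51056426,  0.23380425]), 'tvec': array([-0.57387286, -0.0409725 ,  0.37991905])}
```

View pics/scene0.png

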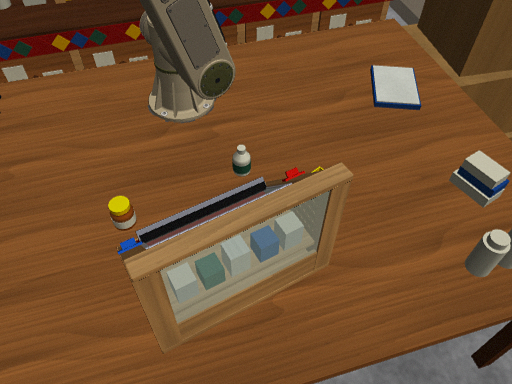

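View pics/top0.png

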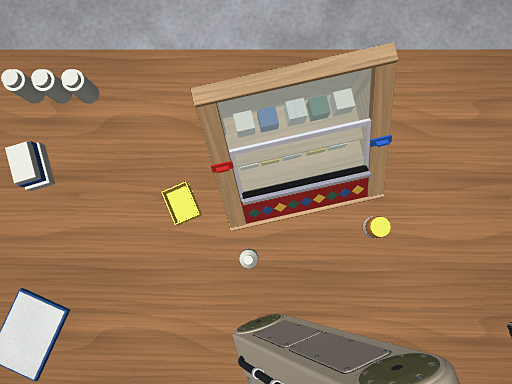

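View pics/wrist0.png

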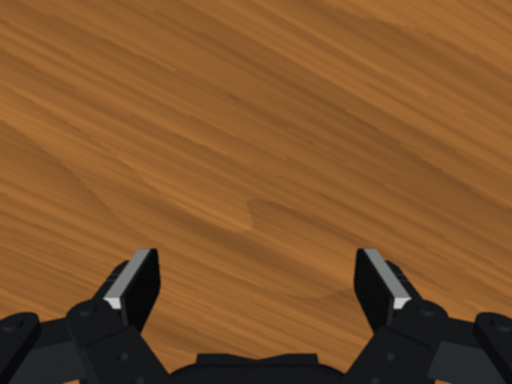

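```bash
python3 - <<'E'
import cv2
im=cv2.imread("pics/top0.png");cv2.imwrite("pics/topc.png",cv2.resize(im[40:240,180:410],None,fx=3.4,fy=3.0,interpolation=cv2.INTER_CUBIC)[:600,:800])
im=cv2.imread("pics/scene0.png");cv2.imwrite("pics/scenec.png",cv2.resize(im[140:280,100:360],None,fx=3,fy=3,interpolation=cv2.INTER_CUBIC))
E
```

```text
(no output)
```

View pics/topc.png

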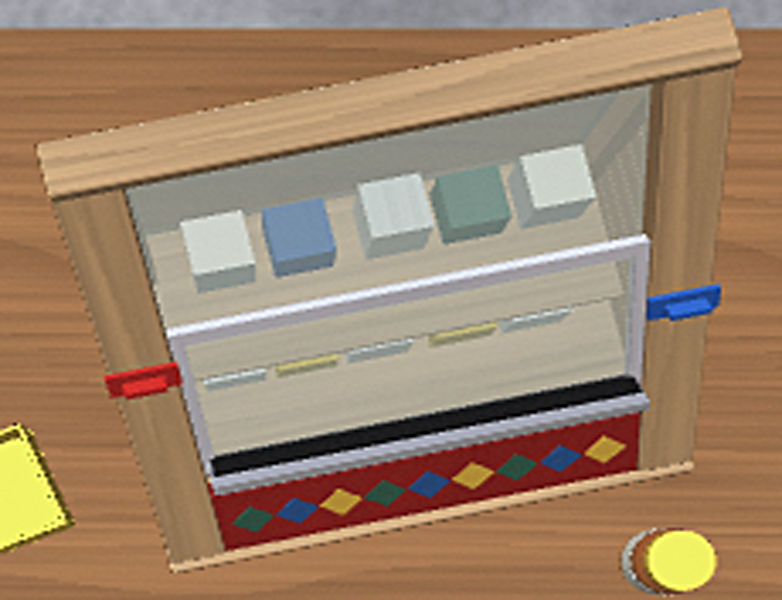

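View pics/scenec.png

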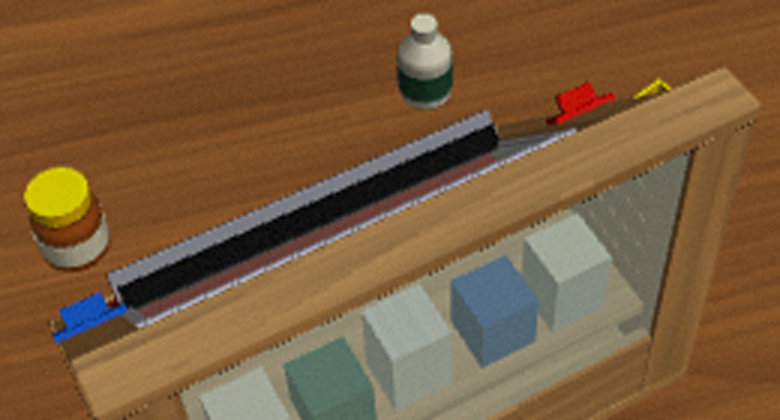

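```bash
python3 - <<'E'
import cv2,numpy as np
def crop(n,x0,y0,w,h,s):
    im=cv2.imread(f"pics/{n}0.png")[y0:y0+h,x0:x0+w]
    im=cv2.resize(im,None,fx=s,fy=s,interpolation=cv2.INTER_CUBIC)
    for i in range(0,w,10): cv2.putText(im,str(x0+i),(i*s,10),0,.35,(0,255,255),1);cv2.line(im,(i*s,12),(i*s,h*s),(0,255,255) ,1) if 0 else cv2.line(im,(i*s,12),(i*s,20),(0,255,255),1)
    for i in range(0,h,10): cv2.putText(im,str(y0+i),(0,i*s+4),0,.35,(0,255,255),1)
    return im
a=np.hstack([crop("top",205,150,50,90,7),crop("top",345,125,60,90,7)[:, :]]);print(a.shape);cv2.imwrite("pics/t1.png",a[:600])
a=np.hstack([crop("scene",110,215,50,50,8),crop("scene",245,155,50,50,8)]);cv2.imwrite("pics/s1.png",a)
E
```

```text
(630, 770, 3)
```

View pics/t1.png

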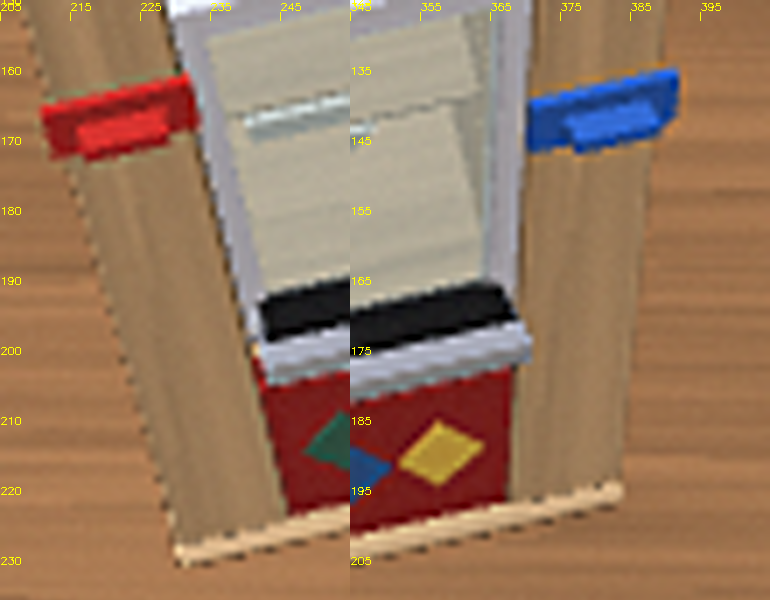

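View pics/s1.png

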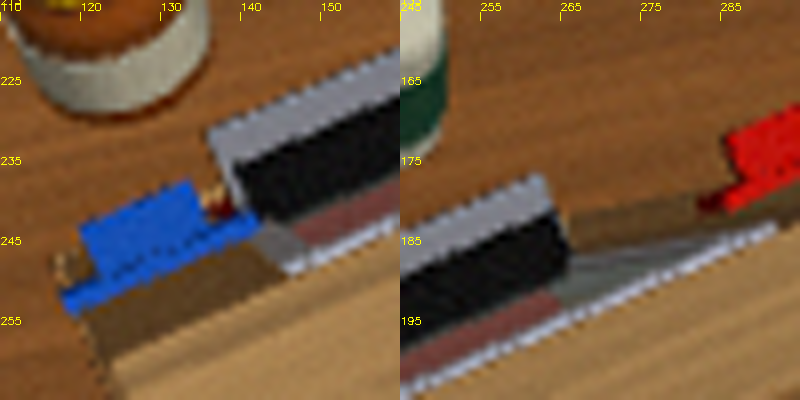

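```bash
cat > fit.py <<'E'
import numpy as np,cv2
from scipy.optimize import least_squares
from workcell import cams
c,s_=np.cos(np.radians(40)),np.sin(np.radians(40))
u=np.array([s_,0,c]);n=np.array([c,0,-s_])
def pr(name,P):
    k=cams.get_calibration(name)
    K=np.array([[k['fx'],0,k['cx']],[0,k['fy'],k['cy']],[0,0,1]])
    return cv2.projectPoints(np.array(P,float).reshape(-1,3),k['rvec'],k['tvec'],K,None)[0].reshape(-1,2)
def W(p,y,a):  # case pose from p
    C,S=np.cos(p[2]),np.sin(p[2]);R=np.array([[C,-S,0],[S,C,0],[0,0,1]])
    return R@a+np.array([p[0],p[1],0])
def pt(p,sl,d,y): return W(p,y,u*sl+n*d+np.array([0,y,0]))
E
cat > f1.py <<'E'
from fit import *
# (cam, kind, ds, dn, y, px,py)
O=[("top","L",.010,.017,.165,242.1,192.4),("top","L",.010,-.005,.165,243,198.9),("top","L",.010,-.005,-.165,369.3,171),("top","L",.010,.017,-.165,366.4,165.7),
("top","L",-.006,-.017,.168,243.3,205),("top","L",-.006,-.017,-.168,370.7,176.1),
("scene","L",.010,-.005,-.165,139.4,235),("scene","L",.010,.017,-.165,142.75,242.75),("scene","L",.006,-.017,-.168,135.9,231.5),
("scene","L",.010,-.005,.165,264.4,181.25),("scene","L",.010,.017,.165,266,189),("scene","L",.006,-.017,.168,263.1,176.9),
("top","R",.010,0,.221,211,165.3),("top","R",.010,0,.169,231.9,160.7),("top","R",-.010,0,.221,212.4,172.6),("top","R",-.010,0,.169,233.1,168.1),
("scene","R",.010,0,.169,283.3,180),("scene","R",.010,0,.221,304,172),
("top","F",0,0,.22,230.7,230),("top","F",0,0,-.22,383.9,195.4)]
def pred(p):
    out=[]
    for o in O:
        sl,d={"L":(p[3],p[4]),"R":(p[5],p[6]),"F":(0,0)}[o[1]]
        out.append(pr(o[0],pt(p,sl+o[2],d+o[3],o[4]))[0])
    return np.array(out)
obs=np.array([o[5:] for o in O])
f=lambda p:(pred(p)-obs).ravel()
r=least_squares(f,[.5,-.1,-.2,.12,-.009,.2,-.002],loss='soft_l1')
p=r.x;print(p.round(4))
for o,e in zip(O,f(p).reshape(-1,2)):print(o[:5],e.round(1))
print("lip",pt(p,p[3],p[4],0).round(4),"red",pt(p,p[5],p[4],.195).round(4),"travel",p[5]-p[3])
np.save("p.npy",p)
E
python3 f1.py
```

```text
[ 0.4948 -0.054   0.2265  0.1295 -0.0223  0.2488 -0.0184]
('top', 'L', 0.01, 0.017, 0.165) [-0.8 -0.1]
('top', 'L', 0.01, -0.005, 0.165) [-0.5 -0.7]
('top', 'L', 0.01, -0.005, -0.165) [-0.7 -0.6]
('top', 'L', 0.01, 0.017, -0.165) [-0.8 -0.8]
('top', 'L', -0.006, -0.017, 0.168) [-0.2  1. ]
('top', 'L', -0.006, -0.017, -0.168) [0.4 1.6]
('scene', 'L', 0.01, -0.005, -0.165) [-1.2  0.6]
('scene', 'L', 0.01, 0.017, -0.165) [-0.7  1.7]
('scene', 'L', 0.006, -0.017, -0.168) [-1.2 -0.3]
('scene', 'L', 0.01, -0.005, 0.165) [-1.  -0.1]
('scene', 'L', 0.01, 0.017, 0.165) [0.7 0.2]
('scene', 'L', 0.006, -0.017, 0.168) [-1.  -0.5]
('top', 'R', 0.01, 0, 0.221) [-0.3  0.7]
('top', 'R', 0.01, 0, 0.169) [0.2 0.6]
('top', 'R', -0.01, 0, 0.221) [ 0.1 -0.4]
('top', 'R', -0.01, 0, 0.169) [ 0.5 -0.5]
('scene', 'R', 0.01, 0, 0.169) [1.4 0.2]
('scene', 'R', 0.01, 0, 0.221) [-0.1 -0.3]
('top', 'F', 0, 0, 0.22) [-0.4 -0.4]
('top', 'F', 0, 0, -0.22) [-1.9  0.8]
lip [ 0.5593 -0.0392  0.1135] red [0.5903 0.1681 0.2049] travel 0.11936923139307565
```

```bash
cat > plan.py <<'E'
from fit import *
from workcell import get_state
from scipy.spatial.transform import Rotation as R
p=np.load("p.npy")
C,S=np.cos(p[2]),np.sin(p[2]);Rz=np.array([[C,-S,0],[S,C,0],[0,0,1]])
Rt=Rz@np.c_[u,[0,-1,0],n]   # target tool axes
def lipframe(ds,dn,y): return pt(p,p[3]+ds,p[4]+dn,y)
def inlip(P):  # world-> (ds,dn,y) relative to measured lip centre
    q=Rz.T@(np.array(P)-lipframe(0,0,0));return np.array([q@u,q@n,q[1]])
def st():
    s=get_state();q=s['orientation'];return s,R.from_quat(np.r_[q[1:],q[0]])
def ray(name,px,z):
    k=cams.get_calibration(name);Rc=cv2.Rodrigues(k['rvec'])[0]
    d=Rc.T@np.array([(px[0]-k['cx'])/k['fx'],(px[1]-k['cy'])/k['fy'],1]);o=-Rc.T@k['tvec']
    return o+d*(z-o[2])/d[2]
E
python3 - <<'E'
from plan import *
print("bottle",ray("top",(248,259),.095),"jar",ray("top",(378,227),.08))
s,r=st();np.set_printoptions(precision=3,suppress=True)
k=cams.get_calibration("wrist");Rc=cv2.Rodrigues(k['rvec'])[0];o=-Rc.T@k['tvec']
print("cam in tool",r.inv().apply(o-s['tcp_pos']),"cam z in tool",r.inv().apply(Rc[2]),"up",r.inv().apply(-Rc[1]))
print("rot", (r.inv()*R.from_matrix(Rt)).as_rotvec(degrees=True))
P0=lipframe(-.03,-.11,0);print("P0",P0)
print("shift in start tool",r.inv().apply(P0-s['tcp_pos'])*100,"in target tool",Rt.T@(P0-s['tcp_pos'])*100, Rt)
E
```

```text
bottle [0.3687968  0.10722491 0.095     ] jar [ 0.45548672 -0.23383458  0.08      ]
cam in tool [ 0.075 -0.001 -0.124] cam z in tool [-0.301  0.     0.954] up [0.954 0.001 0.301]
rot [-6.007 49.758 12.691]
P0 [ 0.458 -0.062  0.161]
shift in start tool [ 38.199 -31.36    8.89 ] in target tool [ 12.353 -39.475  28.474] [[ 0.626  0.225  0.746]
 [ 0.144 -0.974  0.172]
 [ 0.766  0.    -0.643]]
```

Emit:
{"api": "play_rows", "payload": {
  "series": "0 0 -3 -2 -1 8.3 2.1;0 0 -4 0 -1 8.3 2.1;0 0 -4 0 -1 8.3 2.1;0 0 -4 0 -1 8.3 2.1;0 0 -4 0 -1 8.3 2.1;0 0 -4 0 -1 8.3 2.1;0 0 0 0 0 0 0",
  "newtons": 20
}}

```text
clock: 1.02
tcp_pos: [0.1751, -0.298, 0.265]
orientation: [-0.049, 0.9, 0.099, 0.422]
wrist_force: [-0.6, -0.9, -0.1]
finger_gap: -0.0001
```

```bash
cat > chk.py <<'E'
from plan import *
np.set_printoptions(precision=3,suppress=True)
s,r=st()
print("t",s['clock'],"tcp",s['tcp_pos'],"q",s['joint_pos'],"gap",s['finger_gap'],"F",s['wrist_force'],'Flip',Rt.T@s['wrist_force'])
print("lip coords ds,dn,y",inlip(s['tcp_pos'])*1000,"rot left",(r.inv()*R.from_matrix(Rt)).as_rotvec(degrees=True))
E
cat >> chk.py <<'E'
import sys
if len(sys.argv)>1:
    P0=lipframe(*[float(a)/1000 for a in sys.argv[1:4]])
    print("shift cm (tool now)",r.inv().apply(P0-s['tcp_pos'])*100)
E
python3 chk.py -35 -110 0
```

```text
t 1.025 tcp [ 0.175 -0.298  0.265] q [-1.905  0.088 -0.515  1.536  0.71   0.801] gap -0.00011051809316042817 F [-0.563 -0.933 -0.147] Flip [-0.6    0.782 -0.486]
lip coords ds,dn,y [-161.937 -428.753 -165.904] rot left [ 0.045 -0.262 -0.36 ]
shift cm (tool now) [ 12.443 -16.694  31.92 ]
```

Emit:
{"api": "play_rows", "payload": {
  "series": "0 1 -1.7 3;0 1 -1.7 3"
}}

```text
$.series[0]: bad value
```

Emit:
{"api": "play_rows", "payload": {
  "series": "0 1 -1.3 2.5 0 0 0;0 1 -1.3 2.5 0 0 0;0 1 -1.3 2.5 0 0 0;0 1 -1.3 2.5 0 0 0;0 1 -1.3 2.5 0 0 0;0 1 -1.3 2.5 0 0 0;0 1 -1.3 2.5 0 0 0;0 1 -1.3 2.5 0 0 0;0 0 0 0 0 0 0"
}}

```text
clock: 2.15
tcp_pos: [0.3531, -0.1501, 0.199]
orientation: [-0.047, 0.9, 0.107, 0.42]
wrist_force: [-0.3, 0.5, -0.5]
finger_gap: -0.0001
```

```bash
python3 chk.py -35 -110 0
```

```text
t 2.15 tcp [ 0.353 -0.15   0.199] q [-1.28  -0.256 -0.938  0.816  0.871  1.66 ] gap -8.369180895928306e-05 F [-0.279  0.492 -0.482] Flip [-0.473 -0.542  0.187]
lip coords ds,dn,y [ -79.675 -228.     -61.739] rot left [-0.16  -0.042  0.48 ]
shift cm (tool now) [ 4.51  -6.103 11.82 ]
```

Emit:
{"api": "play_rows", "payload": {
  "series": "0 1 -1.2 2.4 0 0 0;0 1 -1.2 2.4 0 0 0;0 1 -1.2 2.4 0 0 0;0 1 -1.2 2.4 0 0 0;0 0.5 -1.2 2.2 0 0 0.4;0 0 0 0 0 0 0"
}}

```text
clock: 2.9
tcp_pos: [0.4615, -0.0822, 0.1788]
orientation: [-0.058, 0.904, 0.107, 0.409]
wrist_force: [-0.1, -0.5, -0.3]
finger_gap: 0.0002
```

```bash
python3 chk.py -35 -80 0; python3 - <<'E'
from workcell import cams
import cv2,numpy as np
cv2.imwrite("pics/w1.png",cams.read_camera("wrist")[:,:,::-1]);cv2.imwrite("pics/s2.png",cams.read_camera("scene")[:,:,::-1]);cv2.imwrite("pics/t2.png",cams.read_camera("top")[:,:,::-1])
a=cv2.imread("pics/w1.png");b=cv2.imread("pics/s2.png");c=cv2.imread("pics/t2.png")
cv2.imwrite("pics/c2.png",cv2.resize(np.vstack([np.hstack([b,c])]),(800,300)))
E
```

```text
t 2.9 tcp [ 0.462 -0.082  0.179] q [-0.767 -0.231 -1.025  0.242  0.699  2.338] gap 0.0001980587843064152 F [-0.128 -0.513 -0.295] Flip [-0.38   0.471  0.005]
lip coords ds,dn,y [ -17.424 -122.38   -19.976] rot left [-1.412  1.188 -0.084]
shift cm (tool now) [-1.672 -1.89   4.321]
```

View pics/w1.png

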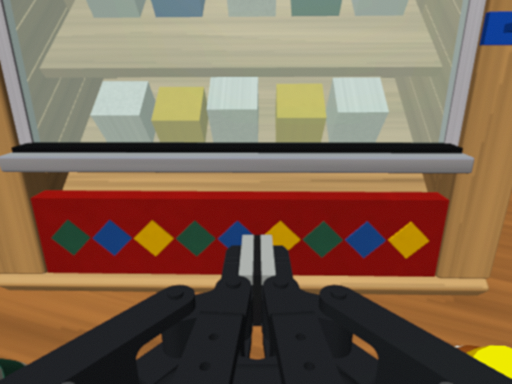

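View pics/c2.png

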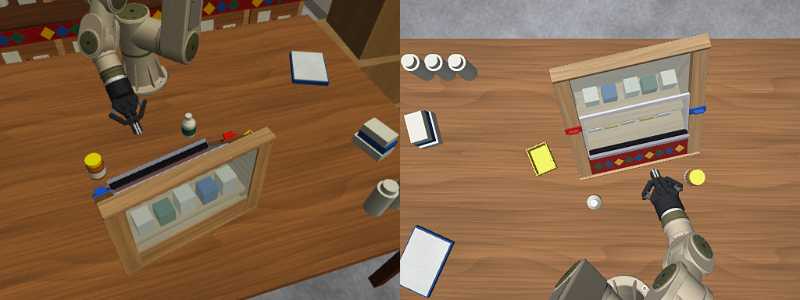

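Emit:
{"api": "play_rows", "payload": {
  "series": "0 -0.7 1.3 0.5 0 -2 0;0 -0.7 1.3 1 0 -2 0;0 -0.7 1.4 1.3 0 -1 0;0 0 0 1 0 0 0;0 0 0 0 0 0 0"
}}

```text
clock: 3.68
tcp_pos: [0.4817, -0.1183, 0.1351]
orientation: [-0.054, 0.922, 0.107, 0.369]
wrist_force: [-0.3, 0.2, 0.4]
finger_gap: 0.0004
```

```bash
python3 chk.py -37 -50 -60
```

```text
t 3.675 tcp [ 0.482 -0.118  0.135] q [-0.759 -0.061 -0.963  0.203  0.63   2.305] gap 0.0003952270958371072 F [-0.284  0.221  0.407] Flip [ 0.166 -0.279 -0.435]
lip coords ds,dn,y [-43.425 -85.423 -59.63 ] rot left [-1.318  6.244 -0.306]
shift cm (tool now) [1.024 0.113 3.45 ]
```

```bash
cat > over.py <<'E'
from plan import *
import sys
k=cams.get_calibration("wrist");im=cams.read_camera("wrist")[:,:,::-1].copy()
K=np.array([[k['fx'],0,k['cx']],[0,k['fy'],k['cy']],[0,0,1]])
P=lambda ds,dn,y:cv2.projectPoints(lipframe(ds,dn,y),k['rvec'],k['tvec'],K,None)[0].ravel()
for nm,a in dict(lo=(-.006,-.017),up=(.006,-.017)).items():
    print(nm,P(*a,.168),P(*a,-.168))
d=p[5]-p[3]
print("red",[P(d+e,p[6]-p[4],y) for e in(-.01,.01) for y in(.169,.221)])
cv2.imwrite(sys.argv[1],cv2.resize(im,None,fx=1.5,fy=1.5,interpolation=cv2.INTER_CUBIC))
E
python3 over.py pics/w3.png
```

```text
lo [-131.21313386  140.03366619] [452.35047943 139.84657289]
up [-141.18448694  119.52138258] [457.37530636 118.47092907]
red [array([-196.98911062,  -94.97718748]), array([-296.73569325,  -93.29969931]), array([-220.0974119 , -147.53218255]), array([-324.65789206, -145.38454679])]
```

View pics/w3.png

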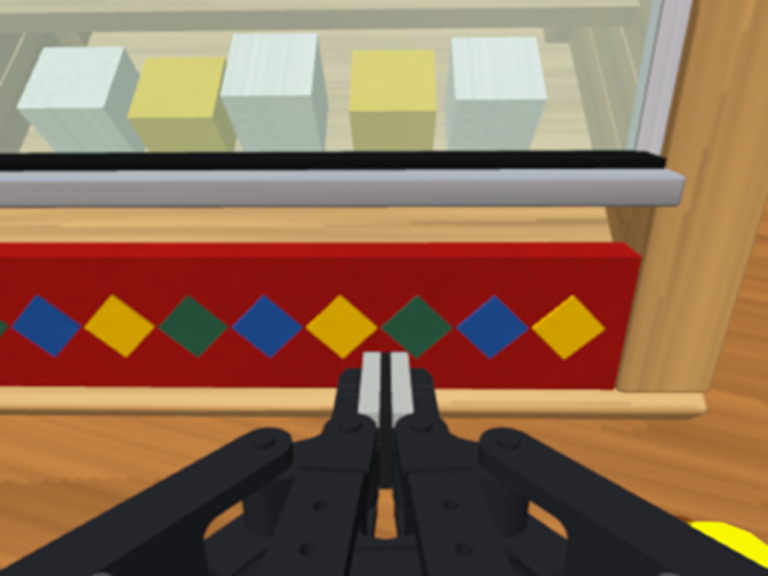

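Emit:
{"api": "play_rows", "payload": {
  "series": "0 0.6 0 2 0 0 0;0 0.6 0 2 0 0 0;0 0.5 0 1.6 0 0 0;0 0 0 1 0 0 0;0 0 0 0 0 0 0"
}}

```text
clock: 4.35
tcp_pos: [0.538, -0.1029, 0.0993]
orientation: [-0.054, 0.922, 0.108, 0.369]
wrist_force: [0.0, -0.4, 0.6]
finger_gap: 0.0
```

```bash
python3 chk.py -33 -17 -60; python3 over.py pics/w4.png
```

```text
t 4.35 tcp [ 0.538 -0.103  0.099] q [-0.623  0.093 -0.955 -0.023  0.565  2.447] gap 4.270917567688811e-05 F [ 0.01  -0.424  0.568] Flip [ 0.38   0.415 -0.43 ]
lip coords ds,dn,y [-33.388 -17.791 -57.27 ] rot left [-1.369  6.238 -0.227]
shift cm (tool now) [0.048 0.275 0.068]
lo [-291.60974558  207.91035862] [542.04815785 213.03365441]
up [-311.70729518  180.94553111] [552.90393293 184.58977626]
red [array([-431.06113667, -133.32081348]), array([-579.84955302, -130.56090924]), array([-485.55881531, -218.57707943]), array([-645.2931194 , -214.61041863])]
```

View pics/w4.png

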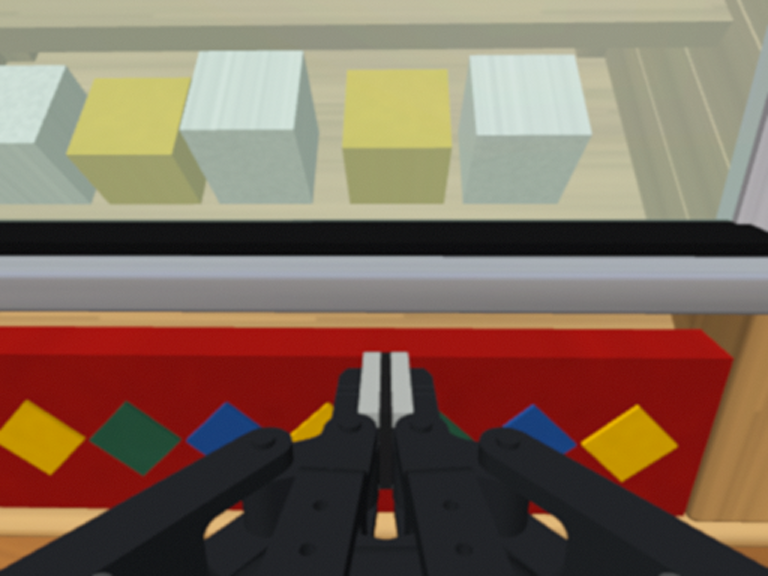

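Emit:
{"api": "play_rows", "payload": {
  "series": "0 0.5 0 -0.05 0 0 0;0 0.4 0 -0.04 0 0 0;0 0.2 0 -0.02 0 0 0;0 0.2 0 -0.02 0 0 0;0 0.2 0 -0.02 0 0 0;0 0.2 0 -0.02 0 0 0;0 0 0 0 0 0 0"
}}

```text
clock: 5.28
tcp_pos: [0.5494, -0.1006, 0.1129]
orientation: [-0.053, 0.921, 0.108, 0.369]
wrist_force: [-0.5, 0.5, 0.5]
finger_gap: -0.0
```

```bash
python3 chk.py; python3 over.py pics/w5.png
```

```text
t 5.275 tcp [ 0.549 -0.101  0.113] q [-0.601  0.08  -0.923  0.01   0.553  2.469] gap -5.0038604784159055e-06 F [-0.451  0.464  0.476] Flip [ 0.15  -0.554 -0.563]
lip coords ds,dn,y [-15.554 -17.595 -57.607] rot left [-1.335  6.182 -0.193]
lo [-266.2968943   244.79343097] [526.58461044 251.90789417]
up [-284.47556819  220.41013813] [536.28906054 226.40169792]
red [array([-390.91448768,  -67.75083372]), array([-531.68462336,  -65.96342269]), array([-438.83436133, -142.72246606]), array([-589.34809777, -140.0171112 ])]
```

View pics/w5.png

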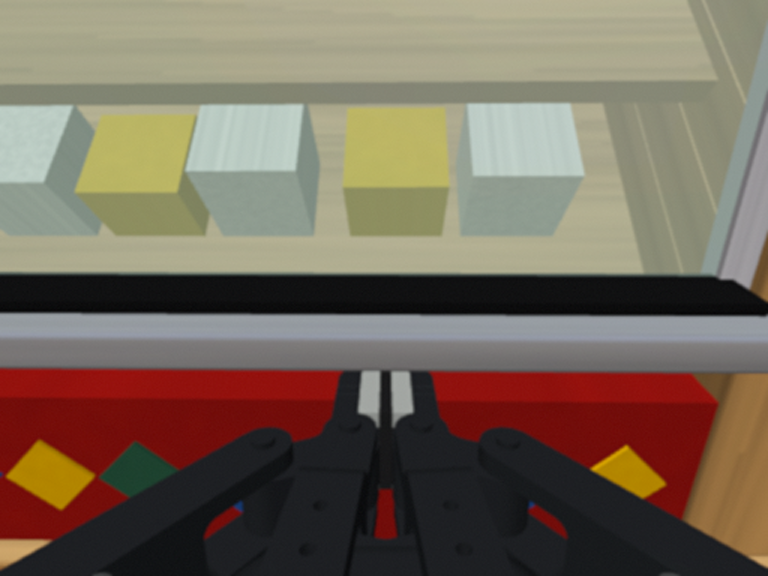

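Emit:
{"api": "play_rows", "payload": {
  "series": "0 0.2 0 -0.02 0 0 0;0 0.2 0 -0.02 0 0 0;0 0.2 0 -0.02 0 0 0;0 0.2 0 -0.02 0 0 0;0 0.2 0 -0.02 0 0 0;0 0.2 0 -0.02 0 0 0"
}}

```text
clock: 6.08
tcp_pos: [0.5568, -0.0987, 0.1219]
orientation: [-0.054, 0.921, 0.108, 0.369]
wrist_force: [-2.4, 0.3, -1.9]
finger_gap: 0.0003
```

```bash
python3 chk.py; python3 over.py pics/w6.png
```

```text
t 6.075 tcp [ 0.557 -0.099  0.122] q [-0.586  0.072 -0.9    0.033  0.546  2.484] gap 0.00026585620990520696 F [-2.382  0.31  -1.914] Flip [-2.913 -0.837 -0.494]
lip coords ds,dn,y [ -3.727 -17.528 -57.388] rot left [-1.359  6.203 -0.217]
lo [-248.76118979  267.4407691 ] [518.48112034 275.47345488]
up [-265.77395927  244.630637  ] [527.56702934 251.66431586]
red [array([-364.84378208,  -27.75617081]), array([-500.21081864,  -26.33364545]), array([-408.97749185,  -96.77339939]), array([-553.33846753,  -94.53834385])]
```

View pics/w6.png

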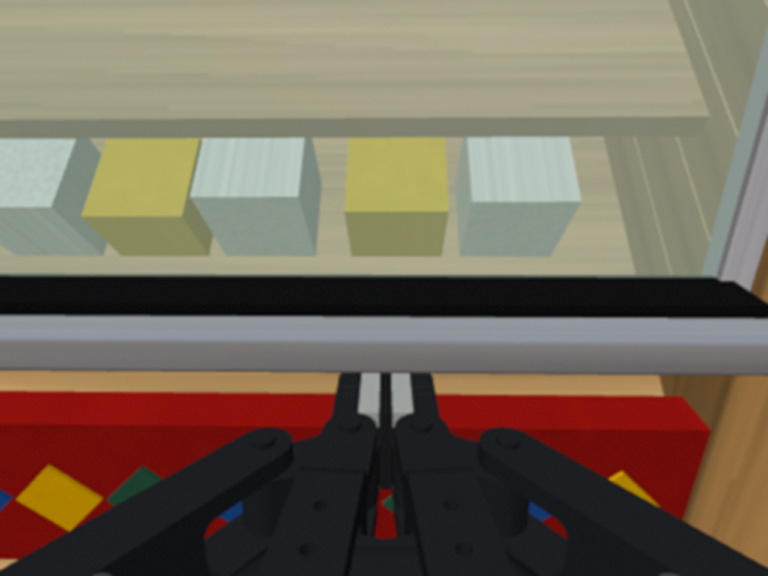

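Emit:
{"api": "play_rows", "payload": {
  "series": "0 0.4 0 -0.04 0 0 0;0 0.5 0 -0.05 0 0 0;0 0.5 0 -0.05 0 0 0;0 0.5 0 -0.05 0 0 0;0 0.5 0 -0.05 0 0 0;0 0.5 0 -0.05 0 0 0;0 0.5 0 -0.05 0 0 0;0 0.4 0 -0.04 0 0 0;0 0.2 0 -0.02 0 0 0"
}}

```text
clock: 7.25
tcp_pos: [0.5827, -0.0932, 0.1529]
orientation: [-0.053, 0.921, 0.108, 0.37]
wrist_force: [-3.0, 1.3, -1.2]
finger_gap: 0.0003
```

```bash
python3 chk.py
```

```text
t 7.25 tcp [ 0.583 -0.093  0.153] q [-0.54   0.055 -0.819  0.107  0.52   2.529] gap 0.00031977042420324174 F [-2.952  1.331 -1.16 ] Flip [-2.546 -1.96  -1.229]
lip coords ds,dn,y [ 37.013 -17.165 -57.9  ] rot left [-1.33   6.166 -0.183]
```

Emit:
{"api": "play_rows", "payload": {
  "series": "0 0.4 0 -0.04 0 0 0;0 0.5 0 -0.05 0 0 0;0 0.5 0 -0.05 0 0 0;0 0.5 0 -0.05 0 0 0;0 0.5 0 -0.05 0 0 0;0 0.5 0 -0.05 0 0 0;0 0.5 0 -0.05 0 0 0;0 0.5 0 -0.05 0 0 0;0 0.4 0 -0.04 0 0 0;0 0.2 0 -0.02 0 0 0;0 0 0 0 0 0 0"
}}

```text
clock: 8.62
tcp_pos: [0.6115, -0.0869, 0.1874]
orientation: [-0.053, 0.921, 0.108, 0.37]
wrist_force: [-2.1, 0.6, -0.2]
finger_gap: -0.0
```

```bash
python3 chk.py; python3 - <<'E'
from workcell import cams
import cv2,numpy as np
for n in ("top","scene","wrist"): cv2.imwrite(f"pics/{n}7.png",cams.read_camera(n)[:,:,::-1])
t=cv2.resize(cv2.imread("pics/top7.png")[110:210,195:395],None,fx=4,fy=4,interpolation=cv2.INTER_CUBIC)
cv2.imwrite("pics/t7.png",t)
E
```

```text
t 8.625 tcp [ 0.612 -0.087  0.187] q [-0.494  0.048 -0.725  0.187  0.494  2.572] gap -3.1837227333613645e-05 F [-2.147  0.586 -0.246] Flip [-1.449 -1.054 -1.344]
lip coords ds,dn,y [ 82.451 -16.786 -58.234] rot left [-1.32   6.132 -0.165]
```

View pics/t7.png

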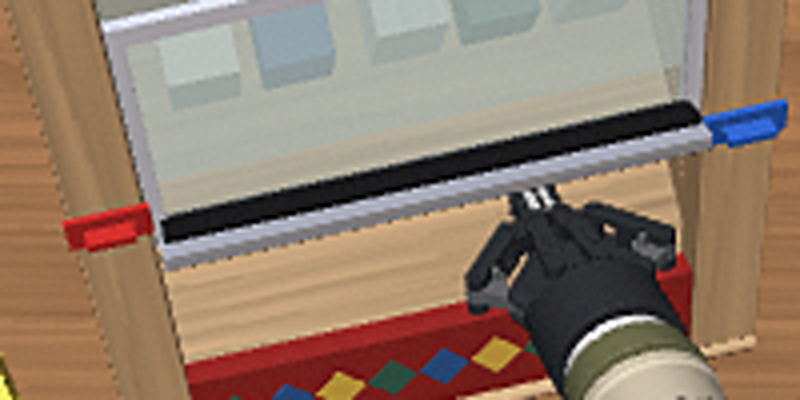

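View pics/wrist7.png

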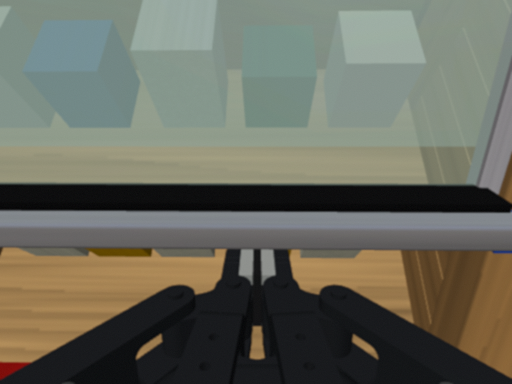

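View pics/scene7.png

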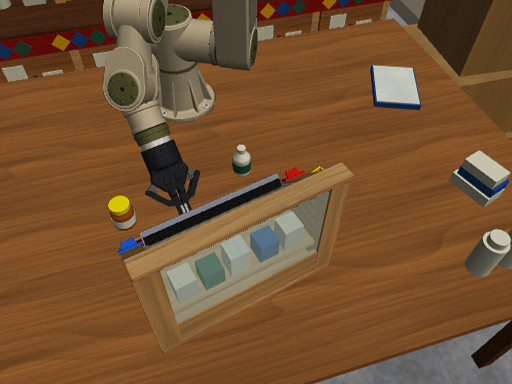

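Emit:
{"api": "play_rows", "payload": {
  "series": "0 0.3 0 -0.03 0 0 0;0 0.3 0 -0.03 0 0 0;0 0.3 0 -0.03 0 0 0;0 0.2 0 -0.02 0 0 0;0 0.1 0 -0.01 0 0 0;0 0 0 0 0 0 0"
}}

```text
clock: 9.52
tcp_pos: [0.6189, -0.0852, 0.1965]
orientation: [-0.053, 0.921, 0.108, 0.37]
wrist_force: [-0.9, -2.2, -1.4]
finger_gap: 0.0007
```

```bash
python3 chk.py
```

```text
t 9.525 tcp [ 0.619 -0.085  0.196] q [-0.483  0.048 -0.699  0.208  0.488  2.583] gap 0.0006731237674023644 F [-0.892 -2.236 -1.381] Flip [-1.939  1.978 -0.163]
lip coords ds,dn,y [ 94.265 -16.744 -58.254] rot left [-1.317  6.153 -0.18 ]
```

Emit:
{"api": "play_rows", "payload": {
  "series": "0 -0.5 0 0 0 0 0;0 -1 0 -0.5 0 0 0;0 -1 0 -2.5 0 0 0;0 -1 0 -3 0 0 0;0 -1 -1 -3 0 0 0;0 -1 -2 -1.5 0 1 0;0 0 -3 0 0 2 0;0 0 -3 0 0 2 0;0 0 -3 0 0 1 0;0 0 -2 0 0 0 0;0 0 0 0 0 0 0"
}}

```text
clock: 10.9
tcp_pos: [0.4752, 0.0247, 0.236]
orientation: [-0.059, 0.901, 0.106, 0.417]
wrist_force: [0.0, -0.5, -0.1]
finger_gap: 0.0002
```

```bash
python3 chk.py; python3 over.py pics/w8.png
```

```text
t 10.9 tcp [0.475 0.025 0.236] q [-0.415 -0.409 -1.018  0.215  0.497  2.69 ] gap 0.00017412133278103852 F [ 0.049 -0.55  -0.065] Flip [-0.098  0.547 -0.016]
lip coords ds,dn,y [  50.374 -130.538   81.153] rot left [-1.429  0.169 -0.166]
lo [152.68000604 254.24140188] [578.83317083 258.26602987]
up [151.21421674 240.78119689] [583.32940718 244.44302284]
red [array([145.39948355, 105.46905515]), array([ 77.97085844, 105.55580486]), array([142.60608738,  77.81903198]), array([73.55450634, 78.04569116])]
```

View pics/w8.png

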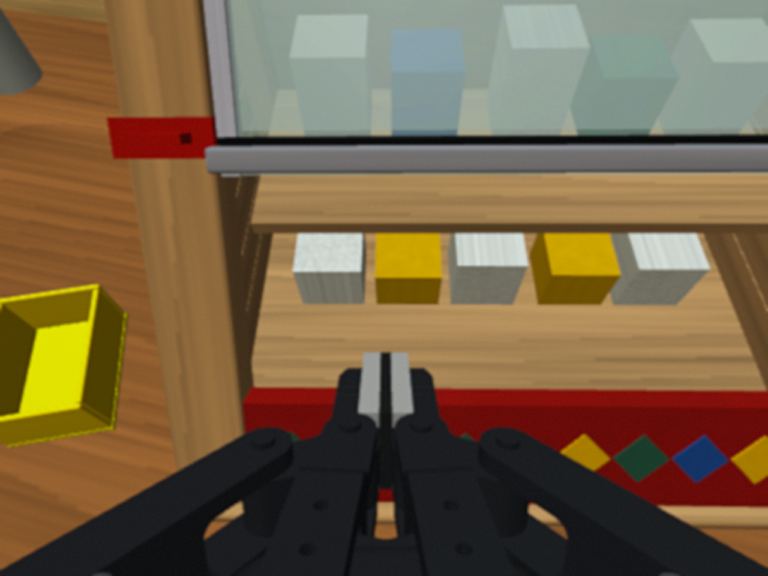

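```bash
cat > z.py <<'E'
import cv2,sys
im=cv2.imread(sys.argv[1]);s=1.5
x0,y0,w,h=[int(a) for a in sys.argv[3:7]]
c=im[y0:y0+h,x0:x0+w];k=5
c=cv2.resize(c,None,fx=k,fy=k,interpolation=cv2.INTER_NEAREST)
for i in range(0,h,10):cv2.putText(c,str(y0+i),(0,i*k+4),0,.4,(0,255,255),1);cv2.line(c,(28,i*k),(36,i*k),(0,255,255),1)
for i in range(0,w,10):cv2.putText(c,str(x0+i),(i*k,10),0,.35,(0,255,0),1)
cv2.imwrite(sys.argv[2],c)
E
python3 z.py pics/w8.png pics/w8z.png 95 100 150 90
```

```text
(no output)
```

View pics/w8z.png

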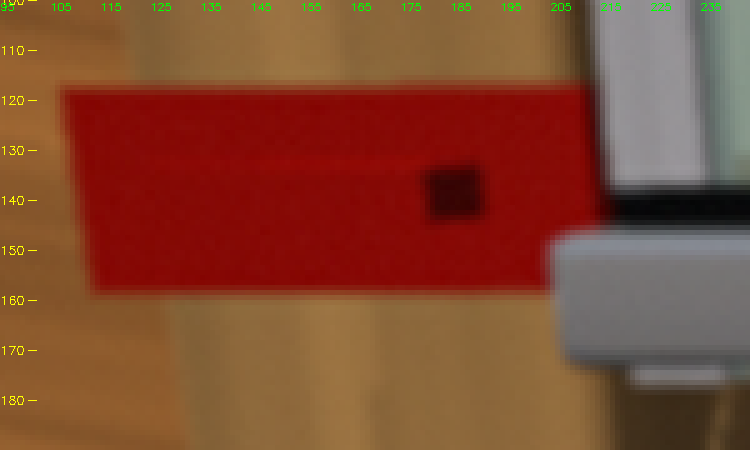

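```bash
cat > meas.py <<'E'
from plan import *
import sys
from scipy.optimize import brentq
k=cams.get_calibration("wrist");K=np.array([[k['fx'],0,k['cx']],[0,k['fy'],k['cy']],[0,0,1]])
row=lambda ds,dn,y:cv2.projectPoints(lipframe(ds,dn,y),k['rvec'],k['tvec'],K,None)[0].ravel()[1]
sol=lambda r,dn,y:brentq(lambda d:row(d,dn,y)-r,-.05,.25)*1000
rt,rb,lt,lb=[float(a)/1.5 for a in sys.argv[1:5]]
dr=p[6]-p[4]
for e in(-.003,0,.003):
  print("e",e,"red",sol(rt,dr+e,.195),sol(rb,dr+e,.195),"lip",sol(lt,-.017+e,.168),sol(lb,-.017+e,.168),"remaining",(sol(rt,dr,.195)+sol(rb,dr,.195)-sol(lt,-.017+e,.168)-sol(lb,-.017+e,.168))/2)
E
python3 meas.py 117.5 158.5 147 173
```

```text
e -0.003 red 129.7623026545882 110.16903765660656 lip 116.68777470935642 104.99377199048578 remaining 9.031476835476276
e 0 red 129.78208720029426 109.96241317050051 lip 116.54574892817078 104.70444153599234 remaining 9.247154953315814
e 0.003 red 129.80187174600024 109.75578868439439 lip 116.4037231469853 104.4151110814992 remaining 9.462833071155124
```

Emit:
{"api": "play_rows", "payload": {
  "series": "0 0 2 0 0 0 0;0 0 3 0 0 -1 0;0 0 3 0 0 -2 0;0 0 3 0 0 -2 0;0 1 2 1.5 0 -1 0;0 1 1 3 0 0 0;0 0.8 0 3 0 0 0;0 0.7 0 2.5 0 0 0;0 0.6 0 0.5 0 0 0;0 0 0 0 0 0 0"
}}

```text
clock: 12.2
tcp_pos: [0.6092, -0.0881, 0.1869]
orientation: [-0.053, 0.921, 0.108, 0.369]
wrist_force: [-0.3, -0.3, -0.2]
finger_gap: 0.0002
```

```bash
python3 chk.py 88 -17 -58
```

```text
t 12.2 tcp [ 0.609 -0.088  0.187] q [-0.499  0.045 -0.727  0.189  0.497  2.568] gap 0.0002373152628744016 F [-0.311 -0.267 -0.171] Flip [-0.364  0.19  -0.168]
lip coords ds,dn,y [ 80.462 -18.36  -58.858] rot left [-1.322  6.183 -0.205]
shift cm (tool now) [ 0.764 -0.086  0.056]
```

Emit:
{"api": "play_rows", "payload": {
  "series": "0 0.5 0 0.05 0 0 0;0 0.5 0 0 0 0 0;0 0.3 0 -0.03 0 0 0;0 0.3 0 -0.03 0 0 0;0 0.3 0 -0.03 0 0 0;0 0.2 0 -0.02 0 0 0;0 0.1 0 -0.01 0 0 0;0 0 0 0 0 0 0"
}}

```text
clock: 13.2
tcp_pos: [0.6239, -0.0838, 0.2025]
orientation: [-0.053, 0.921, 0.108, 0.369]
wrist_force: [-2.2, 0.3, -0.5]
finger_gap: -0.0
```

```bash
python3 chk.py 103.4 -17 -58
```

```text
t 13.2 tcp [ 0.624 -0.084  0.202] q [-0.475  0.048 -0.681  0.223  0.483  2.59 ] gap -2.149526749766641e-05 F [-2.215  0.331 -0.483] Flip [-1.709 -0.82  -1.286]
lip coords ds,dn,y [102.172 -16.656 -58.009] rot left [-1.35   6.185 -0.199]
shift cm (tool now) [ 0.118 -0.002 -0.047]
```

Push 1.2 mm more, then withdraw and look.

Emit:
{"api": "play_rows", "payload": {
  "series": "0 0.1 0 -0.01 0 0 0;0 0 0 0 0 0 0;0 -0.5 0 0 0 0 0;0 -1 0 -0.5 0 0 0;0 -1 0 -2.5 0 0 0;0 -1 0 -3 0 0 0;0 -1 -1 -3 0 0 0;0 -1 -2 -1.5 0 1 0;0 0 -3 0 0 2 0;0 0 -3 0 0 2 0;0 0 -3 0 0 1 0;0 0 -2 0 0 0 0"
}}

```text
clock: 14.7
tcp_pos: [0.4808, 0.0257, 0.2428]
orientation: [-0.059, 0.901, 0.105, 0.417]
wrist_force: [-0.8, -0.9, 0.4]
finger_gap: -0.0002
```

Emit:
{"api": "play_rows", "payload": {
  "series": "0 0 0 0 0 0 0;0 0 0 0 0 0 0"
}}

```text
clock: 14.95
tcp_pos: [0.4824, 0.0242, 0.2439]
orientation: [-0.059, 0.901, 0.105, 0.417]
wrist_force: [-0.2, -0.6, 0.3]
finger_gap: 0.0001
```

```bash
python3 chk.py; python3 over.py pics/w9.png; python3 z.py pics/w9.png pics/w9z.png 95 90 150 100
```

```text
t 14.95 tcp [0.482 0.024 0.244] q [-0.404 -0.401 -0.994  0.224  0.488  2.701] gap 9.599172430117952e-05 F [-0.249 -0.578  0.333] Flip [ 0.016  0.507 -0.499]
lip coords ds,dn,y [  60.832 -130.342   79.044] rot left [-1.293  0.146 -0.238]
lo [151.01111341 266.06935859] [571.78923251 269.41072607]
up [149.52158866 252.90952232] [576.10282337 255.92354429]
red [array([143.48372505, 119.65427989]), array([ 76.75318297, 119.7748854 ]), array([140.64684129,  92.66611123]), array([72.32943798, 92.91243858])]
```

View pics/w9z.png

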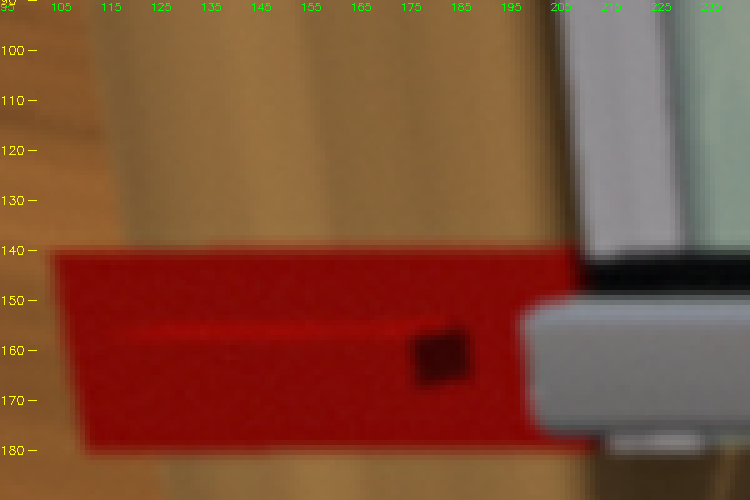

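View pics/w9.png

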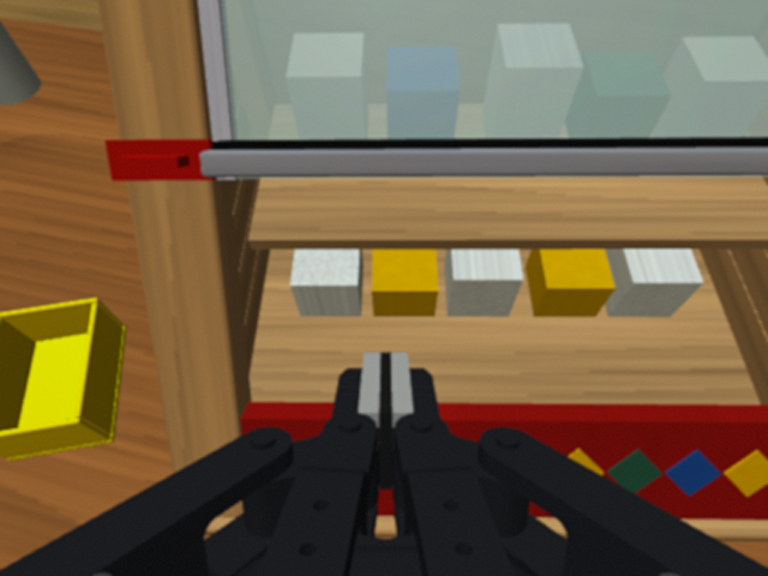

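```bash
python3 meas.py 139.5 180.5 151 177.3
```

```text
e -0.003 red 129.38570962603595 109.3090019216722 lip 124.90053942555002 113.02897842197362 remaining 0.16568284373707343
e 0 red 129.2849562997992 108.97592723519858 lip 124.73574807919029 112.71444363085722 remaining 0.4053459124751413
e 0.003 red 129.18420297356235 108.64285254872486 lip 124.57095673283065 112.39990883974087 remaining 0.645008981213131
```

Emit:
{"api": "play_rows", "payload": {
  "series": "0 -1 0 0 0 0 0;0 -1 0 0 0 0 0;0 -0.5 0 0 0 0 0;0 0 0 0 0 0 0;0 0 0 0 0 0 0"
}}

```text
clock: 15.62
tcp_pos: [0.469, 0.0193, 0.2298]
orientation: [-0.06, 0.902, 0.106, 0.414]
wrist_force: [-0.1, -0.1, -0.4]
finger_gap: 0.0002
```

```bash
python3 chk.py; python3 over.py pics/w10.png; python3 z.py pics/w10.png pics/w10z.png 95 40 150 110
python3 - <<'E'
from workcell import cams
import cv2
cv2.imwrite("pics/top10.png",cams.read_camera("top")[:,:,::-1])
E
```

```text
t 15.625 tcp [0.469 0.019 0.23 ] q [-0.442 -0.412 -1.027  0.227  0.513  2.665] gap 0.0001535692323719586 F [-0.116 -0.072 -0.407] Flip [-0.395  0.044  0.163]
lip coords ds,dn,y [  40.931 -132.128   77.337] rot left [-1.481  0.577 -0.28 ]
lo [147.80151492 241.74205812] [576.13804074 244.85545659]
up [146.19815726 228.10130923] [580.69271853 230.80586873]
red [array([139.53246298,  91.43352687]), array([71.68948582, 91.72159622]), array([136.45231345,  63.21858004]), array([66.92921613, 63.66422043])]
```

View pics/w10z.png

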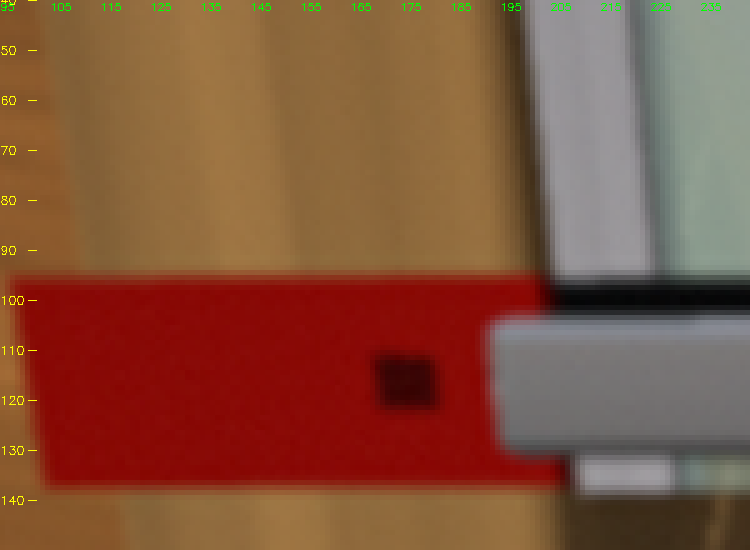

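View pics/top10.png

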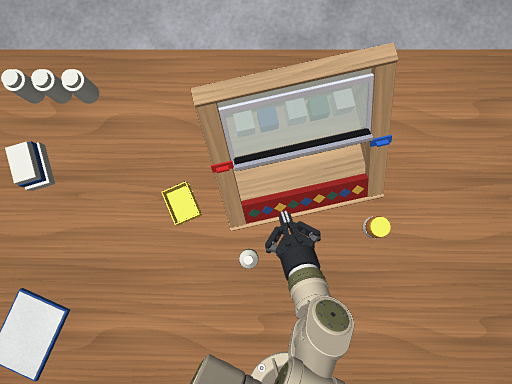

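```bash
python3 meas.py 95.5 137.5 104 131
```

```text
e -0.003 red 129.16889237481521 109.48454007152394 lip 124.63440686484512 113.01068394548464 remaining 0.5059677654552601
e 0 red 129.28380000043222 109.37322634080805 lip 124.70442487217903 112.93511610234508 remaining 0.5087426833580864
e 0.003 red 129.39870762604914 109.26191261009234 lip 124.77444287951344 112.8595482592058 remaining 0.5115176012605218
```

Emit:
{"api": "play_rows", "payload": {
  "series": "0 0.5 0 0 0 0 0;0 1 0 0 0 0 0;0 0 0 0 0 0 0;0 0 0 0 0 0 0"
}}

```text
clock: 16.23
tcp_pos: [0.4785, 0.0217, 0.2413]
orientation: [-0.06, 0.902, 0.106, 0.414]
wrist_force: [-0.8, 0.2, -0.3]
finger_gap: -0.0001
```

```bash
python3 chk.py; python3 -c "
from workcell import workorder;print(workorder.hand_in())"
```

```text
t 16.225 tcp [0.479 0.022 0.241] q [-0.418 -0.403 -0.994  0.242  0.498  2.685] gap -7.669746850838301e-05 F [-0.795  0.229 -0.301] Flip [-0.695 -0.402 -0.36 ]
lip coords ds,dn,y [  56.061 -131.964   77.506] rot left [-1.504  0.583 -0.255]
the job is handed in; nothing more can be done
None
```

I pushed the window up about 118 mm with the closed fingers under the lip, without pinching it. Then I backed the hand clear and handed the job in at about 16 s.

- **Height:** two wrist-camera views after the hand had withdrawn put the lip 0.4–0.5 mm below the red tab's centre. That is within my measuring error of about 1 mm, so I did not push again. The window stayed where it was left between those two views, about 0.7 s apart.
- **Bottle, jar, tub and tabs:** in the last top view they stand where they did at the start, judged by eye.
- **Forces:** pushing force was about 3 N at every check, and there was no contact force at hand-in.
- **Joint 3:** it came close to the end of its range twice, reaching -1.027 against a limit of -1.03, when I had the arm folded in to look. I moved it back to -0.994 before handing in.
- **First measurement:** some points in the first camera fit were off by up to 2 pixels (roughly 5 mm). I relied on the closer wrist-camera views for the final height.

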